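# Pull the heavy spring gauge out to its set marker

### The job

Check the heavy pull gauge, the one with the thick barrel: draw its sprung slide out by the black tab until its pointer stands level with the marker clip on the scale rail, without overpulling, and hold it there for about two seconds. Then ease it back, not letting it snap, until it is fully home, and let go. Leave the marker clip and the slender gauge as they are.

Things in the scene. Friction and masses are not known exactly. Their poses are not given: they have to be found in the camera images.
- heavy_gauge: Pull gauge with a THICK 40 mm aluminium barrel on a dark foot 270 mm long, fixed to the desk; the gauge beside it has a slender 22 mm barrel (either may be left). Origin: at desk level under the pull tab's home; z up, y towards the scale rail. The slide pulls out along -x (roughly to the robot, yaw within 0.25 rad). Barrel along +x from 41 mm, its top 58 mm above the desk; scale rail under 33 mm.
- heavy_grip (a point): On the heavy gauge's pull tab, at its middle, 70 mm above the desk; moves with the slide, axes as the gauge's. The tab is an upright black blade on the end of the slide's rod: 14 mm thick along x, 30 mm wide along y, from 28 to 88 mm above the desk, free all round above 46 mm except for the barrel 34 mm behind it; grip it from above across its thickness.
- heavy_slide (a joint): How far the heavy gauge's slide is pulled out, m: 0 = fully home against its stop, at most 0.095. A spring pulls it home: about 2 N at 0, growing by 1.2 N per 10 mm (about 10 N at 70 mm). It snaps back if let go.
- heavy_pointer (a point): Tip of the thin steel pointer on the heavy gauge's slide, over the scale rail: 27 mm above the desk, 32 mm to the +y side of the tab's middle and level with it along x. Moves with the slide; axes as the gauge's.
- heavy_mark (a point): Inner end of the tooth of the small dark steel marker clip (12 mm wide) on the outer edge of the heavy gauge's scale rail: 27 mm above the desk, 34 mm to the +y side of the slide's line, set 30 to 73 mm out from the pointer's home along the gauge's -x; axes as the gauge's. The clip sits tight but could be pushed along, and must stay where it is.
- light_slide (a joint): How far the slide of the slender gauge is pulled out, m: 0 = home. It must stay home.

How it is judged (in metres and radians):
On the way:
1. the heavy gauge's pointer is held level with its marker, within 10 mm, for 1 s (x of heavy_pointer in the frame of heavy_mark between -0.01 and 0.01 m), for 1 s.
At the end, for the whole second after the job is handed in: After the pull, both gauges' slides are home (within 6 mm of their stops) and the marker clip is where it was (within 8 mm) (value of joint each of heavy_slide, light_slide below 0.006 m); the robot touches nothing.
It fails at once if the heavy slide is overpulled, its pointer more than 20 mm past the marker (x of heavy_pointer in the frame of heavy_mark below -0.02 m).
It fails at once if the heavy slide snaps back (faster than 0.5 m/s) (velocity of joint heavy_slide below -0.5 m/s).
It fails at once if the marker clip is shifted more than 8 mm (distance of heavy_mark from where it was at the start of the episode above 0.008 m).
It fails at once if the slender gauge's slide is pulled out more than 10 mm (value of joint light_slide above 0.01 m).
It also fails if it takes over 35 s, if anything falls off the work surface, if the arm or the gripper's body presses on something with over 40 N, if the wrist force passes 120 N, or if a joint passes its speed limit or range.

### The arm

A 7-joint arm with a two-finger parallel gripper is mounted at the origin on a cart in front of the work surface, level with it; the furniture and walls round the work are solid. World frame = base frame: x ahead of the robot, y to its left, z up, the work surface at z = 0. Lengths are in m, angles in degrees, forces in N, time in s.
With the tool pointing down it reaches from about 0.35 to 0.9 m from the base axis. Payload 8.1 kg.
Tool frame: the origin (TCP) lies at the very end of the fingers, on their centre line; the grasp point (between the pads) lies 19 mm behind it (grip_depth is the distance from the TCP to the grasp point, in m); x points along the fingers, z is the direction in which the jaws open and shut, and the axes are right-handed (so a half turn about x gives the same grasp; the last joint's range is limited). The gripper opens to 92 mm and grips with 3 to 60 N. Pads are 19 mm wide; open, the fingers measure 130 mm over their backs; the gripper's body (75 mm by 190 mm) begins 47 mm behind the grasp point.
Start: joints at [-69.993, 24.895, 1.432, 90.138, -0.665, 64.973, -4.303], TCP at [0.273, 0.562, 0.227] pointing down, gripper open.
Joint ranges: [-149.89, 149.89], [-25.12, 119.58], [-72.63, 75.52], [4.76, 147.25], [-75.54, 255.54], [6.69, 114.76], [-157.13, 157.13]. Speed limits (degrees/s): [127.2, 127.2, 172.46, 172.46, 180, 180, 180].

### API

Orientations are given as a 3x3 rotation matrix whose columns are the frame's x, y, z axes.
In Python, from cell import * gives the robot as it stands. The module is installed in compiled form; this text tells all that it offers.
- The arm moves only by the shell command python3 -m creep 'ROWS' [OPENING] [FORCE]. ROWS is JSON, a list of rows, each a list of 4 numbers: the shift along the tool's x, y, z in m, then the turn about the tool's x in rad. In form: [[x, y, z, twist], ...]. A call has 1 to 12 rows; each row is the pose to reach, as a shift and turn from the pose commanded when the call began, along the tool's axes at that moment; what a row does not reach only later rows make up. A row lasts 1/10 s, in which the tool goes at most 50 mm and 8.59 degrees, less where a joint would pass 70% of its speed; a pose out of reach is approached as far as the arm can. A call with a gripper value outside its range is refused whole. OPENING is the closure, from 0 (fully open) to 1 (shut), set as the call begins (- or left out, the last holds). The fingers move at their own pace and stop on an object; FORCE is the grip in N (left out, the last holds). Time passes only in rows, so rows that repeat a pose let the fingers close. It gives the time, the measured TCP pose, the force and the opening at its end, in the units of the state.
- observe(): the state, without advancing time (a new reading comes with each control period).
- snapshot(name): name is "side" or "top"; returns a dict with "image" (400x640x3 uint8, red, green, blue), "depth" (400x640 float32, m along the optical axis (not along the pixel's ray), 0 where there is no reading), "fx", "fy", "cx", "cy" (pixels), "T" (4x4, takes a point from camera to world coordinates). Camera axes: x right, y up, looking along -z (the intrinsics and any distortion apply to the point x, -y, -z); pixel columns grow to the right and rows downward; lengths in m; the calibration is good to about 2 mm. A picture is of the moment at which its call begins.
- finish_job(): hands the job in, once; it reports no verdict.
Trained networks look in a picture, given as the dict that the camera call returned (one of the last four; its "shot" number tells which), for a name from the list of things; names that differ only in an ending like _2 or _b are one class to them, and where a whole thing is asked for, a point or a joint stands for the part that bears it (a point fixed in the world has none). Each returns a list of dicts, best first, with "p" (0 to 1); they miss things now and then, are a little off and sometimes report something else, mostly with a low value. They report only what shows in the picture. A call takes as long as a camera call.
- masks_of(picture, query): "pixels" (400x640 bool, what is visible of it) and "box" ([left, top, width, height] in pixels, round what is visible of it).
- spot_point(picture, query): "xy" ([column, row] in pixels: a listed point, or the origin of a listed thing).
The state is a dict: "time": time; "joint_pos": joint angles; "qd": joint speeds; "joint_torque": joint torques, N m; "eef_pos": TCP position; "eef_rot": TCP orientation; "wrist_force": force on the tool from outside, world axes, zero at the start; "torque": the same for the moment, N m; "opening": opening from 0.0 (shut) to 1.0 (fully open).
Only numpy, scipy, OpenCV 4.12 (cv2) and the standard library are available. Lean on these libraries where they do the work, as an engineer would, in place of code of your own. Each camera call takes 0.05 s, during which the arm holds its last target.

## Working session

There is one attempt and no reset: what is moved stays moved. The work goes in short steps, Python scripts to look and compute and a shell command to move; the robot and the scene stay as the last step left them, time stands still between calls to the robot, and variables do not carry over. Pictures are saved under pics/ and viewed, and the job is handed in when it is done.

```bash
mkdir -p pics; cat > h.py <<'E'
from cell import *
import numpy as np, cv2
def unproj(s,u,v,d=None,z=None):
    T=np.array(s["T"]); r=np.array([(u-s["cx"])/s["fx"],-(v-s["cy"])/s["fy"],-1.0])
    if z is None: 
        return T[:3,:3]@(r*d)+T[:3,3]
    w=T[:3,:3]@r; return T[:3,3]+w*(z-T[2,3])/w[2]
def save(s,n): cv2.imwrite(f"pics/{n}.png",s["image"][:,:,::-1])
E
python3 - <<'E'
from h import *
np.set_printoptions(precision=4,suppress=True)
o=observe(); print(o["time"],o["eef_pos"],np.array(o["eef_rot"]),o["opening"])
H=dict(heavy_grip=.07,heavy_pointer=.027,heavy_mark=.027,heavy_gauge=0.)
for n in ("top","side"):
    s=snapshot(n); save(s,n+"0"); print(n,s["T"],s.get("dist"),[k for k in s])
    for q,z in H.items():
        for r in spot_point(s,q)[:3]:
            print(q,r["p"],r["xy"],unproj(s,*r["xy"],z=z))
E
```

```text
0.0 [0.2727 0.5618 0.2259] [[-0.0006 -0.8996  0.4367]
 [-0.0015  0.4367  0.8996]
 [-1.     -0.0002 -0.0016]] 0.9998446090933817
top [[-0.0103  0.998  -0.0628  0.5594]
 [-0.9999 -0.0106 -0.0039 -0.0969]
 [-0.0045  0.0628  0.998   0.9585]
 [ 0.      0.      0.      1.    ]] None ['image', 'depth', 'fx', 'fy', 'cx', 'cy', 'T', 'shot']
heavy_grip 0.77 [387.7, 168.8] [ 0.6523 -0.1952  0.07  ]
heavy_pointer 0.93 [368.8, 171.5] [ 0.6522 -0.1657  0.027 ]
heavy_pointer 0.43 [387.5, 168.5] [ 0.6573 -0.1996  0.027 ]
heavy_mark 0.51 [371.3, 212.2] [ 0.5787 -0.1691  0.027 ]
heavy_gauge 0.84 [383.1, 174.2] [ 0.6496 -0.1942  0.    ]
side [[ 0.9785  0.1078 -0.1758  0.4694]
 [-0.2061  0.5384 -0.8171 -0.7678]
 [ 0.0065  0.8358  0.549   0.5546]
 [ 0.      0.      0.      1.    ]] None ['image', 'depth', 'fx', 'fy', 'cx', 'cy', 'T', 'shot']
heavy_grip 0.67 [349.7, 243.4] [ 0.6399 -0.2031  0.07  ]
heavy_pointer 0.57 [348.1, 247.4] [ 0.6491 -0.1638  0.027 ]
heavy_mark 0.64 [314.3, 253.9] [ 0.5833 -0.1693  0.027 ]
heavy_gauge 0.71 [353.4, 271.8] [ 0.6502 -0.2021  0.    ]
```

```bash
python3 - <<'E'
from h import *
for n,c in (("top0",(270,80,240,180)),("side0",(240,150,240,180))):
    i=cv2.imread(f"pics/{n}.png"); x,y,w,h=c
    cv2.imwrite(f"pics/{n}c.png",cv2.resize(i[y:y+h,x:x+w],None,fx=3.3,fy=3.3,interpolation=cv2.INTER_CUBIC))
E
```

```text
(no output)
```

View pics/top0.png

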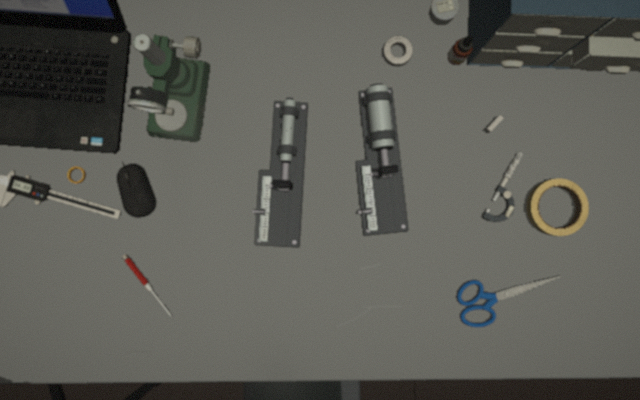

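View pics/top0c.png

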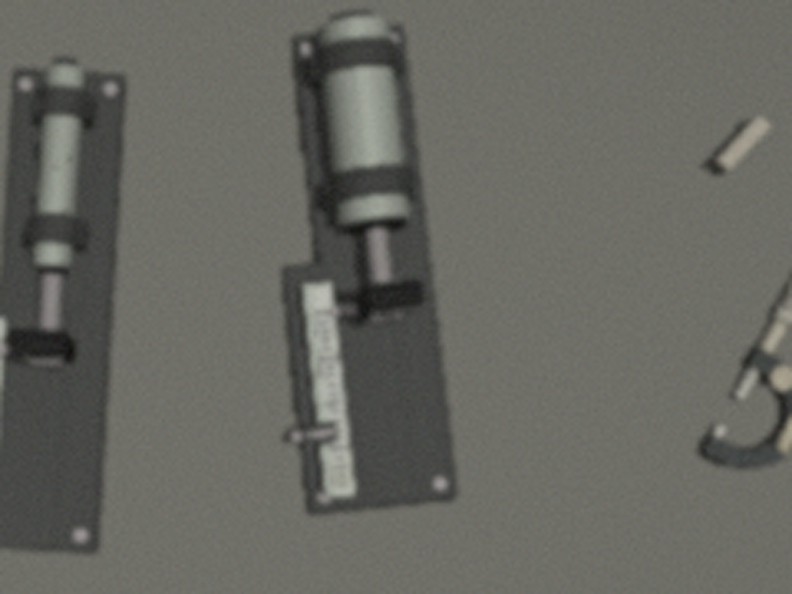

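View pics/side0c.png

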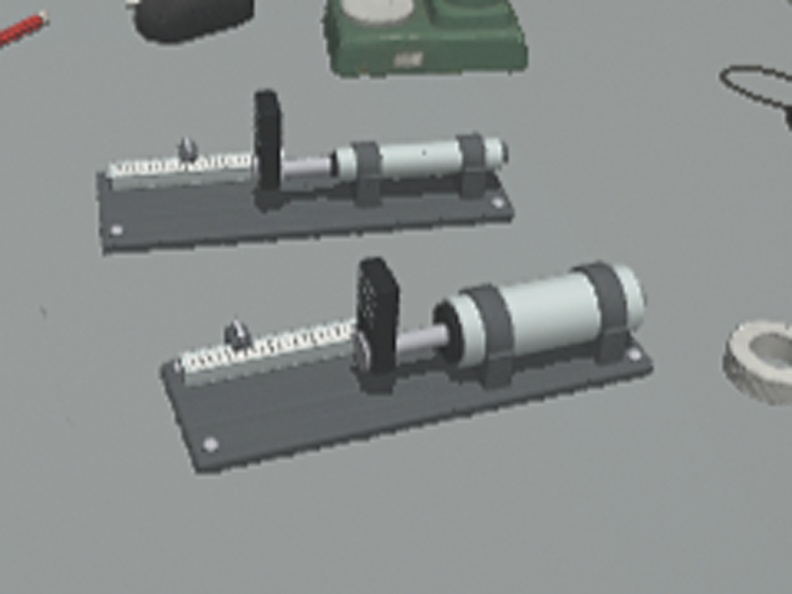

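The thick-barrel gauge is the right one in the top view: tab at about (388,169), pointer tip (369,172), and clip tooth (371,211). The slender gauge is about 95 px to its left. Next I'll refine the yaw and the tab position.

```bash
python3 - <<'E'
from h import *
np.set_printoptions(precision=4,suppress=True)
f=lambda x,y:(x/3.3+270,y/3.3+80)
s=snapshot("top")
A=unproj(s,*f(402,25),z=.008);B=unproj(s,*f(455,497),z=.008);C=unproj(s,*f(308,513),z=.008)
print("foot",A,B,C,np.linalg.norm(A-B)); d=A-B; print("yaw edge",np.degrees(np.arctan2(d[1],d[0])))
d=B-C; print("front edge normal",np.degrees(np.arctan2(d[1],d[0]))+90)
for n in ("top","side"):
    s=snapshot(n) if n=="side" else s
    D=s["depth"]; v,u=np.nonzero(D>0)
    T=np.array(s["T"]);d=D[v,u]
    P=np.c_[(u-s["cx"])/s["fx"]*d,-(v-s["cy"])/s["fy"]*d,-d]@T[:3,:3].T+T[:3,3]
    k=(P[:,0]>.60)&(P[:,0]<.675)&(abs(P[:,1]+.19)<.06)&(P[:,2]>.06)
    Q=P[k];print(n,len(Q),Q.mean(0),Q.min(0),Q.max(0))
    t=Q[Q[:,2]>.08]; print("top face",len(t),t.mean(0),t.min(0),t.max(0))
    b=P[(P[:,0]>.68)&(P[:,0]<.82)&(abs(P[:,1]+.18)<.07)&(P[:,2]>.048)]
    if len(b)>20:
        c=b.mean(0);w,V=np.linalg.eigh(np.cov(b[:,:2].T));e=V[:,1]*np.sign(V[0,1]);print("barrel",c,np.degrees(np.arctan2(e[1],e[0])),b.max(0))
    for q in("heavy_mark","heavy_pointer","heavy_grip"):
        print(q,[(r["p"],r["xy"],unproj(s,*r["xy"],z=.07 if "grip" in q else .027)) for r in spot_point(s,q)[:2]])
E
```

```text
foot [ 0.8107 -0.2124  0.008 ] [ 0.5447 -0.237   0.008 ] [ 0.5367 -0.1553  0.008 ] 0.26704846995922216
yaw edge 5.287309456667213
front edge normal 5.6042383005495395
top 180 [ 0.65   -0.1941  0.0839] [ 0.6423 -0.2097  0.0609] [ 0.6593 -0.1798  0.0902]
top face 157 [ 0.6507 -0.1946  0.0859] [ 0.6423 -0.2097  0.0804] [ 0.6593 -0.1803  0.0902]
barrel [ 0.7486 -0.1851  0.0527] 5.781119728173395 [ 0.8048 -0.163   0.0604]
heavy_mark [(0.53, [372.3, 212.1], array([ 0.5789, -0.1709,  0.027 ]))]
heavy_pointer [(0.37, [369.7, 209.8], array([ 0.5831, -0.1663,  0.027 ]))]
heavy_grip [(0.55, [385.2, 171.2], array([ 0.6482, -0.1908,  0.07  ]))]
side 232 [ 0.6476 -0.2027  0.0781] [ 0.6408 -0.2139  0.0603] [ 0.6588 -0.1827  0.091 ]
top face 117 [ 0.6484 -0.2005  0.0861] [ 0.6411 -0.2138  0.08  ] [ 0.6588 -0.1827  0.091 ]
barrel [ 0.7453 -0.1926  0.0532] 4.8143285151309705 [ 0.8042 -0.1677  0.0594]
heavy_mark [(0.51, [311.9, 254.7], array([ 0.5785, -0.1706,  0.027 ]))]
heavy_pointer [(0.77, [345.4, 246.2], array([ 0.645 , -0.1594,  0.027 ])), (0.66, [351.6, 272.8], array([ 0.6377, -0.2314,  0.027 ]))]
heavy_grip [(0.73, [348.7, 242.7], array([ 0.6387, -0.2009,  0.07  ]))]
```

```bash
python3 -m creep '[[0,-0.016,-0.012,0.05],[0,-0.047,-0.037,0.15],[0,-0.083,-0.064,0.27],[0,-0.119,-0.092,0.39],[0,-0.154,-0.119,0.51],[0,-0.19,-0.147,0.63],[0,-0.226,-0.174,0.75],[0,-0.261,-0.202,0.86],[0,-0.297,-0.229,0.95],[0,-0.328,-0.254,1.0],[0,-0.352,-0.272,1.026],[0,-0.36,-0.278,1.026]]' 0.65 20; python3 - <<'E'
from h import *
np.set_printoptions(precision=4,suppress=True)
o=observe();R=np.array(o["eef_rot"]);p=np.array(o["eef_pos"]);print(o["time"],p,R,o["opening"],R.T@(np.array([.65,-.197,.20])-p), np.degrees(np.arctan2(R[1,2],R[0,2])))
E
```

```text
time: 2.1
eef_pos: [0.4767, 0.1515, 0.2271]
eef_rot: [[0.001, -0.087, 0.996], [-0.001, 0.996, 0.087], [-1.0, -0.001, 0.001]]
wrist_force: [-1.0, 1.0, 0.3]
opening: 0.353
2.1 [0.4767 0.1515 0.2271] [[ 0.0011 -0.0874  0.9962]
 [-0.0006  0.9962  0.0874]
 [-1.     -0.0007  0.0011]] 0.3526598645579793 [ 0.0275 -0.3623  0.1421] 5.011714883282474
```

```bash
python3 -m creep '[[0,-0.015,0.006,0],[0,-0.05,0.02,0],[0,-0.09,0.035,0],[0,-0.13,0.051,0],[0,-0.17,0.067,0],[0,-0.21,0.082,0],[0,-0.25,0.098,0],[0,-0.29,0.114,0],[0.01,-0.325,0.127,0],[0.03,-0.35,0.137,0],[0.06,-0.36,0.141,0],[0.09,-0.362,0.142,0]]'; python3 -m creep '[[0,0,0,0],[0,0,0,0]]'; python3 - <<'E'
from h import *
np.set_printoptions(precision=4,suppress=True)
o=observe();R=np.array(o["eef_rot"]);p=np.array(o["eef_pos"]);print(o["time"],p,o["opening"],R.T@(np.array([.65,-.197,.056])-p), np.degrees(np.arctan2(R[1,2],R[0,2])))
for n in ("top","side"):
    s=snapshot(n);i=s["image"][80:260,270:510] if n=="top" else s["image"][120:300,240:480]
    cv2.imwrite(f"pics/{n}1.png",cv2.resize(i[:,:,::-1],None,fx=3.3,fy=3.3))
E
```

```text
time: 3.3
eef_pos: [0.6512, -0.1936, 0.1357]
eef_rot: [[0.001, -0.092, 0.996], [-0.001, 0.996, 0.092], [-1.0, -0.001, 0.001]]
wrist_force: [0.6, 0.5, 0.2]
opening: 0.354
time: 3.5
eef_pos: [0.6504, -0.1912, 0.1368]
eef_rot: [[-0.001, -0.094, 0.996], [0.001, 0.996, 0.094], [-1.0, 0.001, -0.001]]
wrist_force: [-0.5, -0.1, 0.6]
opening: 0.353
3.5 [ 0.6504 -0.1912  0.1368] 0.35311564594473027 [ 0.0808 -0.0058 -0.0009] 5.390719040485207
```

View pics/side1.png

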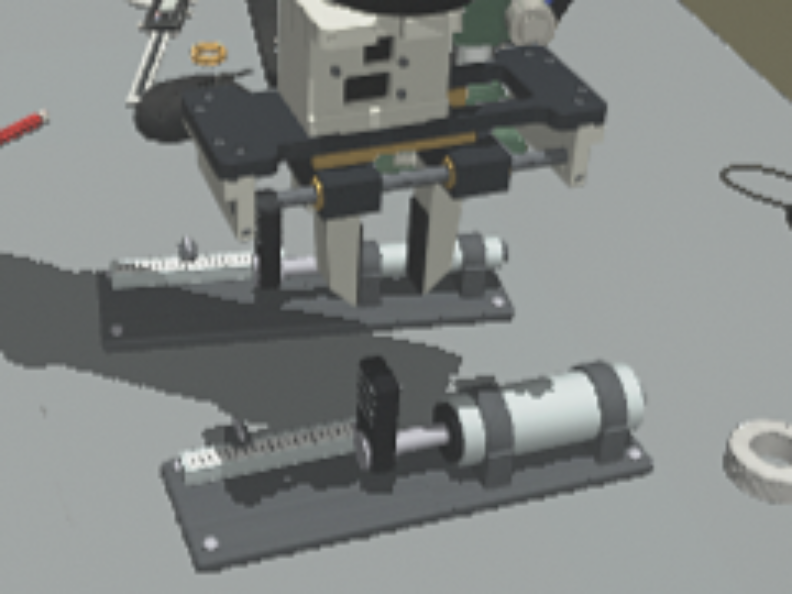

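View pics/top1.png

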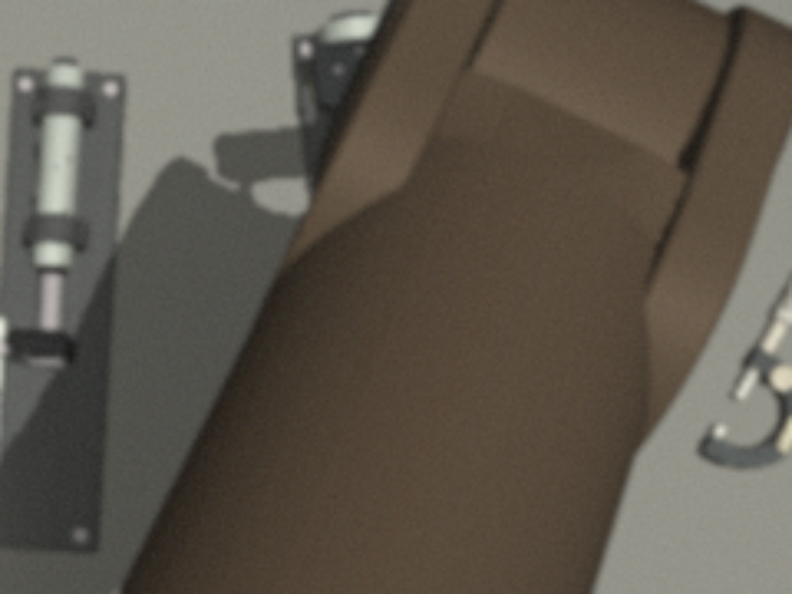

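The side view shows the jaws above and behind the tab in projection, and they're still about 5 cm over its top. The top view is blocked by the arm. I'll lower to just above the tab and check alignment there.

```bash
python3 -m creep '[[0.01,-0.003,-0.0005,0],[0.025,-0.005,-0.001,0],[0.035,-0.005,-0.001,0],[0.035,-0.005,-0.001,0],[0.035,-0.005,-0.001,0]]'; python3 - <<'E'
from h import *
np.set_printoptions(precision=4,suppress=True)
o=observe();R=np.array(o["eef_rot"]);p=np.array(o["eef_pos"]);print(o["time"],p,R.T@(np.array([.65,-.197,.056])-p))
s=snapshot("side");
T=np.array(s["T"])
def proj(P):
    c=T[:3,:3].T@(np.array(P)-T[:3,3]);return (s["fx"]*c[0]/-c[2]+s["cx"],s["cy"]-s["fy"]*c[1]/-c[2])
print(proj(p),proj([.65,-.197,.088]),s["cx"])
i=s["image"][120:300,240:480,::-1].copy();i=cv2.resize(i,None,fx=3.3,fy=3.3)
e=np.array([.9957,.0924,0]);l=np.array([-.0924,.9957,0])
for a in(-7,7):
  for b in (-15,15):
    q=proj(np.array([.65,-.197,.088])+e*a/1e3+l*b/1e3);cv2.circle(i,(int((q[0]-240)*3.3),int((q[1]-120)*3.3)),3,(0,0,255),-1)
q=proj(p);cv2.circle(i,(int((q[0]-240)*3.3),int((q[1]-120)*3.3)),3,(0,255,0),-1)
cv2.imwrite("pics/side2.png",i)
E
```

```text
time: 4.1
eef_pos: [0.6495, -0.1972, 0.1012]
eef_rot: [[-0.001, -0.093, 0.996], [0.0, 0.996, 0.093], [-1.0, 0.0, -0.001]]
wrist_force: [-0.8, 0.6, 0.1]
opening: 0.354
4.1 [ 0.6495 -0.1972  0.1012] [0.0452 0.0002 0.0005]
(np.float64(354.9503193041901), np.float64(226.495647192243)) (np.float64(354.8088056037645), np.float64(232.440759589309)) 322.6551445987847
```

View pics/side2.png

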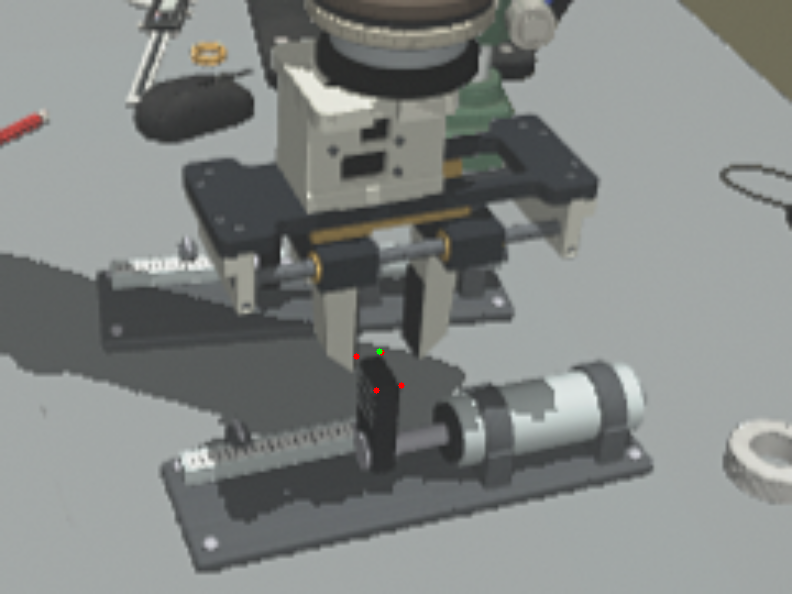

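The jaw gap is centred over the tab, and the projected corners fit it to within 1–2 mm. Going down.

```bash
python3 -m creep '[[0.008,0,-0.001,0],[0.018,0,-0.001,0],[0.028,0,-0.001,0],[0.038,0,-0.001,0],[0.045,0,-0.001,0],[0.045,0,-0.001,0],[0.045,0,-0.001,0]]'; python3 - <<'E'
from h import *
s=snapshot("side");i=s["image"][120:300,240:480,::-1];cv2.imwrite("pics/side3.png",cv2.resize(i,None,fx=3.3,fy=3.3))
E
```

```text
time: 4.85
eef_pos: [0.6488, -0.1975, 0.0566]
eef_rot: [[-0.0, -0.093, 0.996], [-0.0, 0.996, 0.093], [-1.0, -0.0, -0.0]]
wrist_force: [0.2, 0.3, 1.1]
opening: 0.353
```

View pics/side3.png

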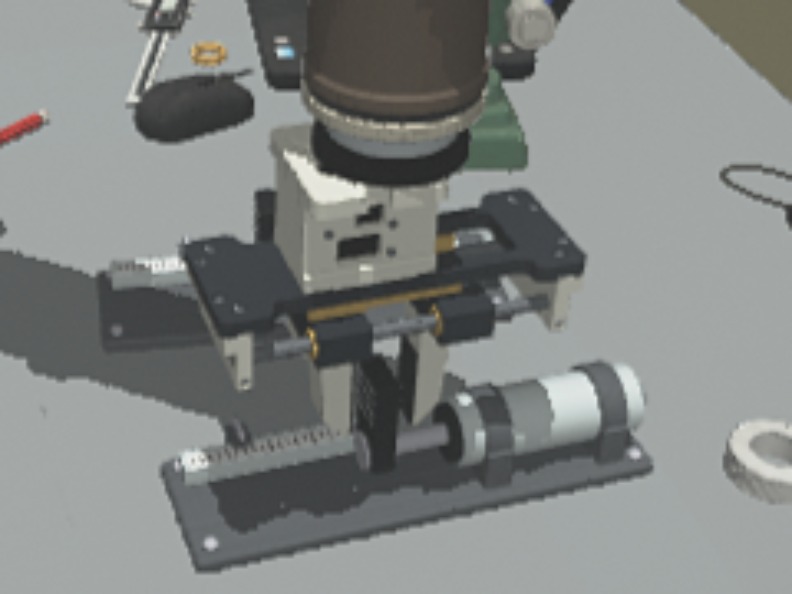

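The tab stands between the jaws and the rear finger clears the barrel. Closing.

```bash
python3 -m creep '[[0,0,0,0],[0,0,0,0],[0,0,0,0],[0,0,0,0],[0,0,0,0],[0,0,0,0],[0,0,0,0],[0,0,0,0]]' 1 35; python3 - <<'E'
from h import *
s=snapshot("side");i=s["image"][120:300,240:480,::-1];cv2.imwrite("pics/side4.png",cv2.resize(i,None,fx=3.3,fy=3.3))
for q in("heavy_mark","heavy_pointer","heavy_grip"):
        print(q,[(r["p"],r["xy"],unproj(s,*r["xy"],z=.07 if "grip" in q else .027)) for r in spot_point(s,q)[:2]])
E
```

```text
time: 5.7
eef_pos: [0.6493, -0.1975, 0.0571]
eef_rot: [[0.001, -0.093, 0.996], [-0.0, 0.996, 0.093], [-1.0, -0.0, 0.001]]
wrist_force: [2.0, 0.3, 3.0]
opening: 0.148
heavy_mark [(0.47, [314.6, 254.0], array([ 0.58376431, -0.16971229,  0.027     ]))]
heavy_pointer [(0.59, [346.1, 247.5], array([ 0.64533328, -0.16332326,  0.027     ]))]
heavy_grip [(0.75, [348.9, 246.9], array([ 0.63614721, -0.21200111,  0.07      ]))]
```

View pics/side4.png

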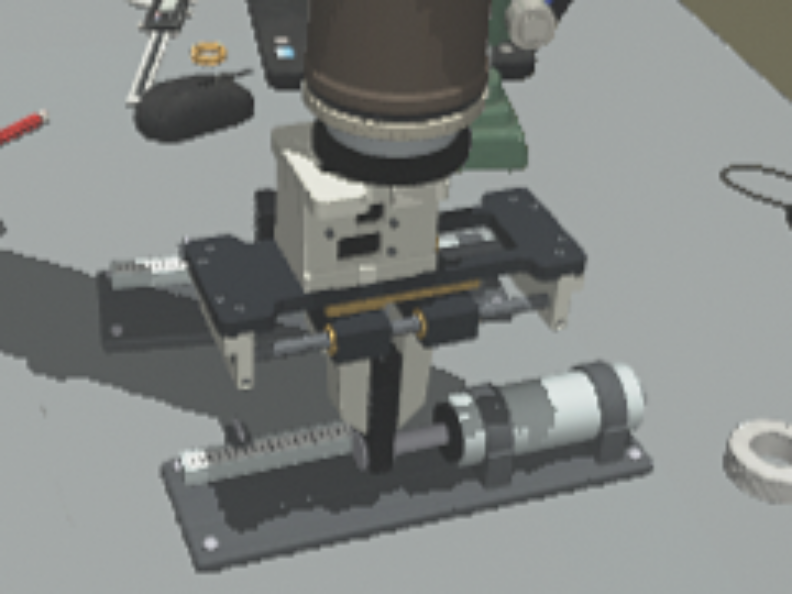

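The tab is gripped (opening 13.6 mm against a 14 mm blade). I'll pull about 55 mm, short of the estimate of roughly 66 mm, then measure.

```bash
python3 -m creep '[[0,0,-0.003,0],[0,0,-0.008,0],[0,0,-0.014,0],[0,0,-0.02,0],[0,0,-0.026,0],[0,0,-0.032,0],[0,0,-0.038,0],[0,0,-0.044,0],[0,0,-0.049,0],[0,0,-0.053,0],[0,0,-0.055,0],[0,0,-0.055,0]]'; cat > m.py <<'E'
from h import *
import sys
np.set_printoptions(precision=4,suppress=True)
o=observe();print(o["time"],o["eef_pos"],o["opening"],o["wrist_force"])
s=snapshot("side");i=s["image"][170:290,240:400,::-1];cv2.imwrite(f"pics/{sys.argv[1]}.png",cv2.resize(i,None,fx=5,fy=5,interpolation=cv2.INTER_CUBIC))
for q in("heavy_mark","heavy_pointer"):
        print(q,[(r["p"],r["xy"],unproj(s,*r["xy"],z=.027)) for r in spot_point(s,q)[:2]])
E
python3 m.py side5
```

```text
time: 7.1
eef_pos: [0.5951, -0.2027, 0.0571]
eef_rot: [[0.003, -0.093, 0.996], [-0.001, 0.996, 0.093], [-1.0, -0.001, 0.003]]
wrist_force: [7.3, -0.7, 2.2]
opening: 0.147
7.1 [ 0.5951 -0.2027  0.0571] 0.1466744057985361 [ 7.2545 -0.674   2.2085]
heavy_mark [(0.61, [313.7, 254.3], array([ 0.582 , -0.1702,  0.027 ]))]
heavy_pointer [(0.92, [319.2, 253.7], array([ 0.5922, -0.1706,  0.027 ]))]
```

View pics/side5.png

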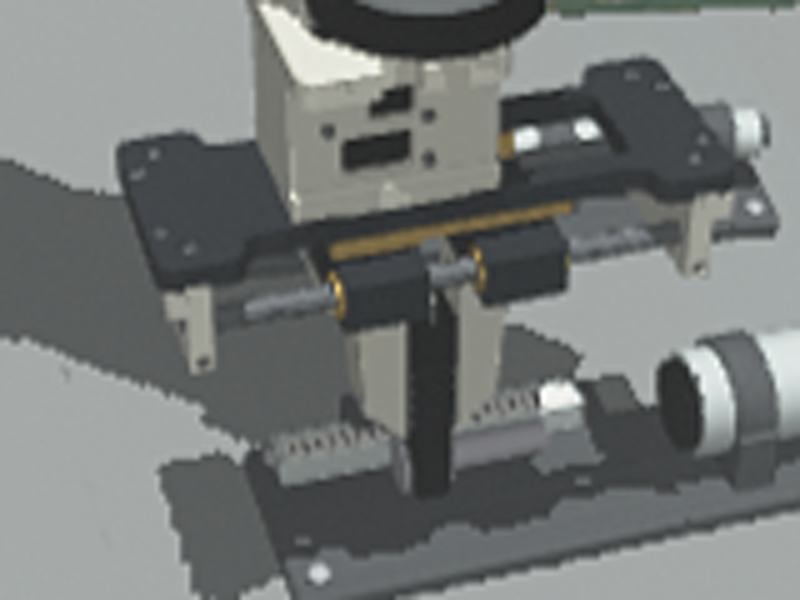

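The pointer is measured at x≈0.592, and the average of all the mark readings is 0.581. That leaves about 11 mm along the slide.

```bash
python3 -m creep '[[0,0,-0.002,0],[0,0,-0.005,0],[0,0,-0.008,0],[0,0,-0.01,0],[0,0,-0.01,0],[0,0,-0.01,0]]'; python3 m.py side6; python3 - <<'E'
from h import *
s=snapshot("top"); save(s,"top6")
for q in("heavy_mark","heavy_pointer"):
        print(q,[(r["p"],r["xy"],unproj(s,*r["xy"],z=.027)) for r in spot_point(s,q)[:2]])
E
```

```text
time: 7.85
eef_pos: [0.5856, -0.2035, 0.0571]
eef_rot: [[0.003, -0.093, 0.996], [-0.001, 0.996, 0.093], [-1.0, -0.001, 0.003]]
wrist_force: [9.6, -0.7, 0.6]
opening: 0.15
7.85 [ 0.5856 -0.2035  0.0571] 0.14962542393836112 [ 9.5902 -0.7163  0.5777]
heavy_mark []
heavy_pointer [(0.97, [315.7, 253.3], array([ 0.5861, -0.1682,  0.027 ]))]
heavy_mark [(0.59, [372.2, 211.1], array([ 0.58066867, -0.1707513 ,  0.027     ]))]
heavy_pointer []
```

View pics/side6.png

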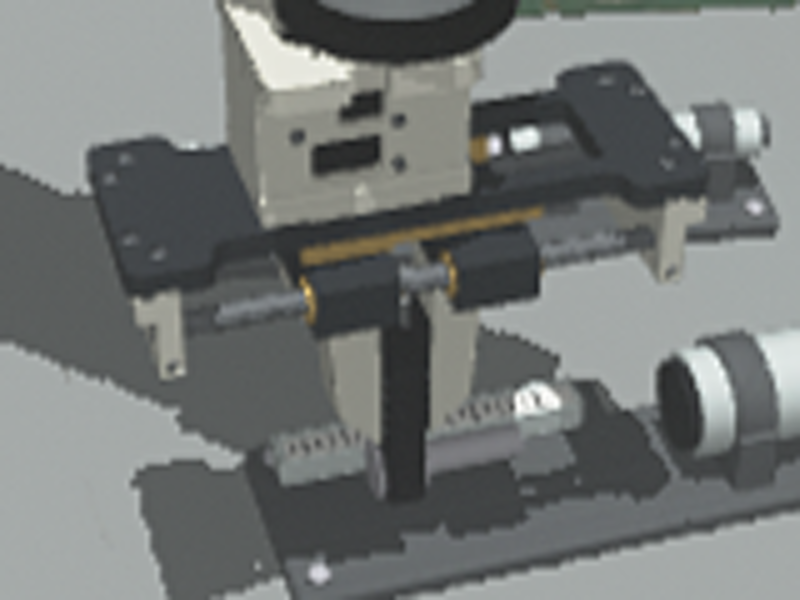

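View pics/top6.png

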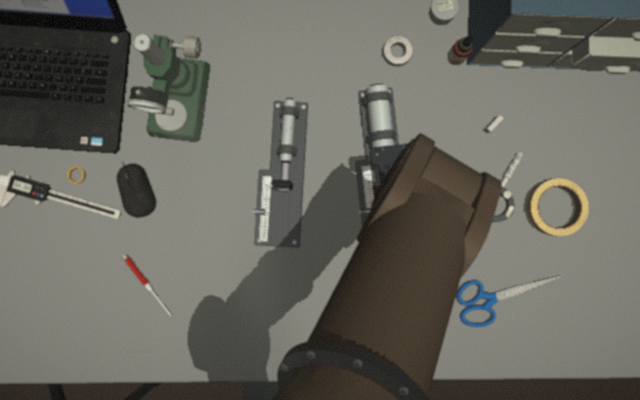

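The pointer is within a few mm of level. I'll take it 1.5 mm further and hold for over 2 s.

```bash
python3 -m creep '[[0,0,-0.0015,0],[0,0,-0.0015,0],[0,0,-0.0015,0],[0,0,-0.0015,0],[0,0,-0.0015,0],[0,0,-0.0015,0],[0,0,-0.0015,0],[0,0,-0.0015,0],[0,0,-0.0015,0],[0,0,-0.0015,0],[0,0,-0.0015,0],[0,0,-0.0015,0]]';python3 -m creep '[[0,0,0,0],[0,0,0,0],[0,0,0,0],[0,0,0,0],[0,0,0,0],[0,0,0,0],[0,0,0,0],[0,0,0,0],[0,0,0,0],[0,0,0,0],[0,0,0,0],[0,0,0,0]]'; python3 m.py side7
```

```text
time: 9.35
eef_pos: [0.5843, -0.2036, 0.0571]
eef_rot: [[0.003, -0.093, 0.996], [-0.001, 0.996, 0.093], [-1.0, -0.001, 0.003]]
wrist_force: [9.2, 0.1, 0.6]
opening: 0.153
time: 10.55
eef_pos: [0.5843, -0.2037, 0.0571]
eef_rot: [[0.003, -0.093, 0.996], [-0.001, 0.996, 0.093], [-1.0, -0.001, 0.003]]
wrist_force: [10.3, -1.2, 0.9]
opening: 0.15
10.55 [ 0.5843 -0.2037  0.0571] 0.14982517401923787 [10.3186 -1.2095  0.938 ]
heavy_mark []
heavy_pointer [(0.56, [311.8, 256.7], array([ 0.5773, -0.176 ,  0.027 ]))]
```

View pics/side7.png

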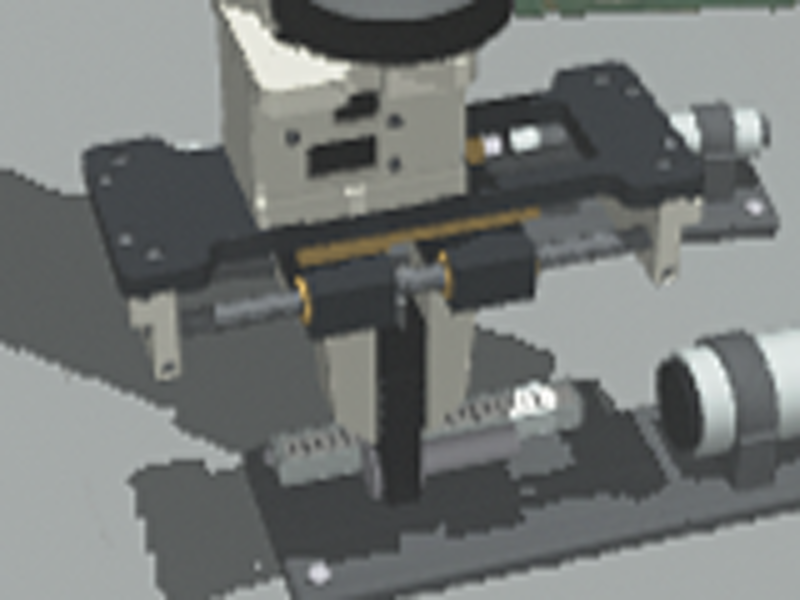

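Held for over 2 s, with pointer ≈0.581 against mark ≈0.581. Now I'll ease it back at about 0.05 m/s.

```bash
python3 -m creep '[[0,0,0.002,0],[0,0,0.006,0],[0,0,0.011,0],[0,0,0.016,0],[0,0,0.021,0],[0,0,0.026,0],[0,0,0.031,0],[0,0,0.036,0],[0,0,0.041,0],[0,0,0.045,0],[0,0,0.049,0],[0,0,0.052,0]]'; python3 -m creep '[[0,0,0.003,0],[0,0,0.006,0],[0,0,0.009,0],[0,0,0.0115,0],[0,0,0.0135,0],[0,0,0.0145,0],[0,0,0.0145,0],[0,0,0.0145,0]]'; python3 m.py side8
```

```text
time: 11.9
eef_pos: [0.6347, -0.1988, 0.0571]
eef_rot: [[0.001, -0.093, 0.996], [-0.0, 0.996, 0.093], [-1.0, -0.0, 0.001]]
wrist_force: [3.2, -0.2, 6.8]
opening: 0.146
time: 12.7
eef_pos: [0.6486, -0.1975, 0.0571]
eef_rot: [[0.0, -0.093, 0.996], [0.0, 0.996, 0.093], [-1.0, 0.0, 0.0]]
wrist_force: [2.6, 0.0, 8.1]
opening: 0.152
12.7 [ 0.6486 -0.1975  0.0571] 0.1516755111616671 [2.5802 0.0452 8.0596]
heavy_mark [(0.45, [313.1, 254.1], array([ 0.581 , -0.1694,  0.027 ]))]
heavy_pointer [(0.91, [344.7, 247.7], array([ 0.6426, -0.1634,  0.027 ]))]
```

View pics/side8.png

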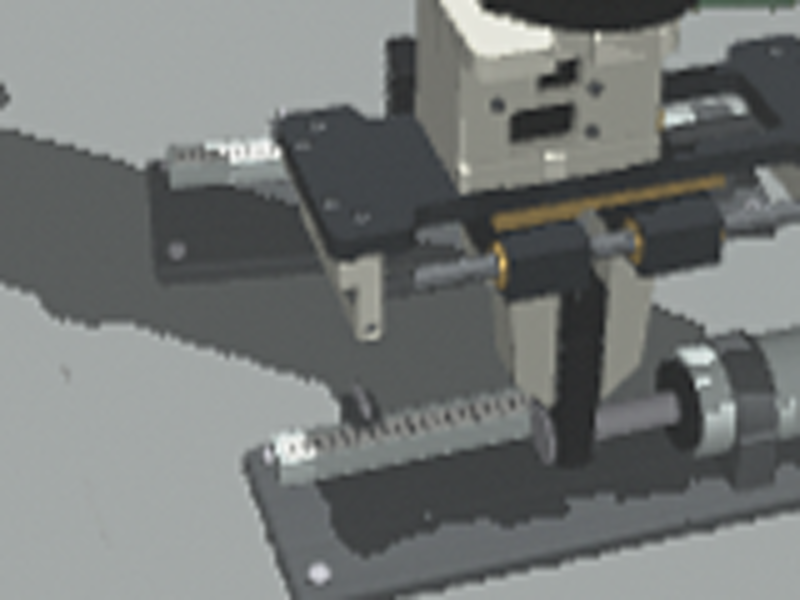

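The wrist still carries about 2.6 N of spring force, so I'll ease further until the force shows it's on its stop.

```bash
python3 -m creep '[[0,0,0.001,0],[0,0,0.002,0],[0,0,0.002,0],[0,0,0.002,0]]'; python3 -m creep '[[0,0,0.0005,0],[0,0,0.001,0],[0,0,0.001,0]]'
```

```text
time: 13.25
eef_pos: [0.6505, -0.1974, 0.0571]
eef_rot: [[0.0, -0.093, 0.996], [0.0, 0.996, 0.093], [-1.0, 0.0, 0.0]]
wrist_force: [1.4, 0.1, 7.9]
opening: 0.147
time: 13.55
eef_pos: [0.6507, -0.1973, 0.0571]
eef_rot: [[-0.001, -0.092, 0.996], [0.0, 0.996, 0.092], [-1.0, 0.0, -0.001]]
wrist_force: [-0.9, 1.8, 9.8]
opening: 0.148
```

The force has dropped through zero, so the slide is on its stop. Releasing to the same partial opening, then rising.

```bash
python3 -m creep '[[0,0,0,0],[0,0,0,0],[0,0,0,0],[0,0,0,0],[0,0,0,0],[0,0,0,0]]' 0.65; python3 -m creep '[[-0.008,0,0,0],[-0.02,0,0,0],[-0.035,0,0,0],[-0.05,0,0,0],[-0.07,0,0,0],[-0.09,0,0,0],[-0.11,0,0,0],[-0.13,0,0,0],[-0.14,0,0,0],[-0.14,0,0,0]]'; python3 -m creep '[[0,0.01,-0.01,0],[0,0.04,-0.03,0],[0,0.08,-0.05,0],[0,0.12,-0.08,0],[0,0.16,-0.11,0],[0,0.2,-0.14,0],[0,0.24,-0.16,0],[0,0.28,-0.17,0],[0,0.3,-0.17,0],[0,0.3,-0.17,0],[0,0.3,-0.17,0]]'; python3 m.py side9; python3 - <<'E'
from h import *
s=snapshot("top"); i=s["image"][80:260,240:480,::-1]
cv2.imwrite("pics/top9.png",cv2.resize(i,None,fx=3.3,fy=3.3))
for q in("heavy_mark","heavy_pointer"):
        print(q,[(r["p"],r["xy"],unproj(s,*r["xy"],z=.027)) for r in spot_point(s,q)[:2]])
E
```

```text
time: 14.15
eef_pos: [0.6517, -0.1971, 0.0566]
eef_rot: [[-0.0, -0.093, 0.996], [0.0, 0.996, 0.093], [-1.0, 0.0, -0.0]]
wrist_force: [-0.1, 0.9, 1.0]
opening: 0.348
time: 15.15
eef_pos: [0.6527, -0.1976, 0.1992]
eef_rot: [[0.004, -0.093, 0.996], [-0.001, 0.996, 0.093], [-1.0, -0.001, 0.004]]
wrist_force: [-0.0, -0.2, -0.1]
opening: 0.348
time: 16.25
eef_pos: [0.4544, 0.0856, 0.1963]
eef_rot: [[-0.001, -0.094, 0.996], [-0.001, 0.996, 0.094], [-1.0, -0.001, -0.001]]
wrist_force: [0.0, 0.1, 0.1]
opening: 0.349
16.25 [0.4544 0.0856 0.1963] 0.34915549978987365 [0.0181 0.053  0.1127]
heavy_mark [(0.56, [313.3, 250.9], array([ 0.5831, -0.1607,  0.027 ]))]
heavy_pointer [(0.78, [345.7, 248.3], array([ 0.644 , -0.1654,  0.027 ]))]
heavy_mark [(0.39, [371.6, 213.1], array([ 0.57708625, -0.16961706,  0.027     ]))]
heavy_pointer [(0.74, [367.5, 174.2], array([ 0.64737663, -0.16330167,  0.027     ]))]
```

View pics/side9.png

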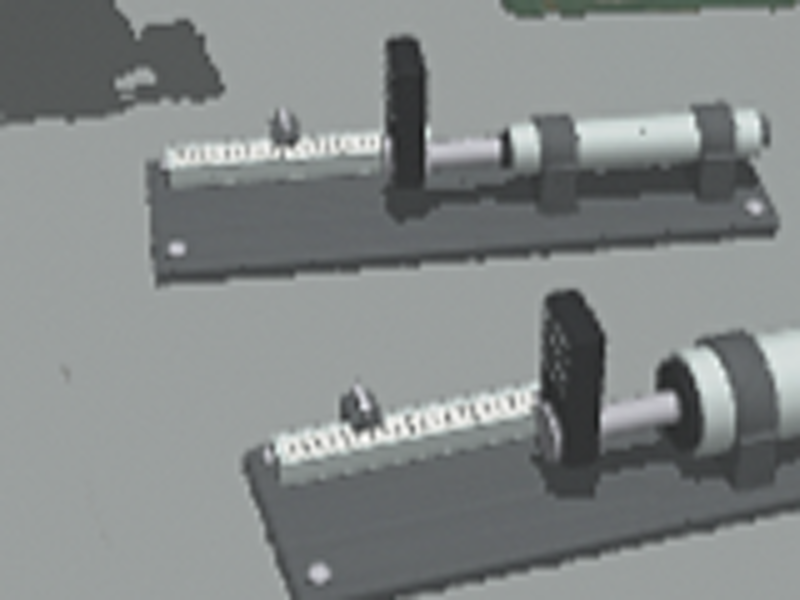

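View pics/top9.png

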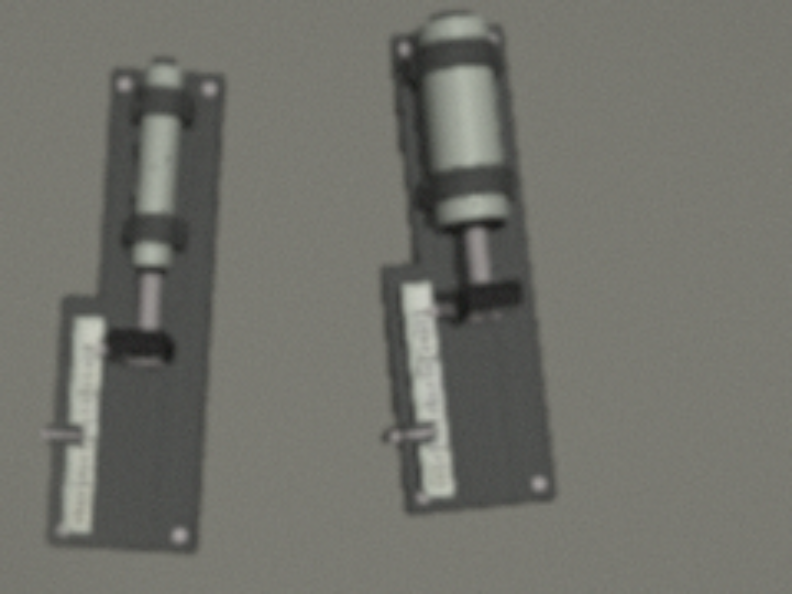

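Both pictures match the start: the heavy tab is home, the clip is at the same place (crop row 434, as before), and the slender gauge is unmoved. The arm is clear of everything. Handing in.

```bash
python3 -c "
from cell import *
print(finish_job())"
```

```text
the job is handed in; nothing more can be done
None
```

The heavy gauge was pulled to its marker, held there for over 2 s, eased back onto its stop and let go. The job was handed in at about 16.3 s of the 35 s allowed.

- **Pull:** I gripped the tab across its thickness and drew it about 66 mm from home. By arm position, the pointer stood at x ≈ 0.581 m, and the average of the mark readings was also 0.581 m. The spring force of 9–10 N fitted that travel.
- **Return:** I eased the slide back at about 0.05 m/s. The wrist still carried about 2.6 N at first, so I went on until the force dropped through zero. Then I released it and moved clear.
- **Last checks:** In the final pictures the heavy tab and the slender gauge look as they did at the start. The clip sits at the same pixel position. The wrist force was about 0 N, and the arm was well clear of both gauges.

**Disagreements:**
- **Mark readings:** the detector placed the mark anywhere from x = 0.577 to 0.584 m.
- **Pointer readings near the hold:** these were 0.586 m just before the last 1.5 mm and 0.577 m during the hold. The arm-based estimates at those moments were about 0.583 and 0.581 m.
- **Mark hidden:** the side camera found no mark during the hold. The level position therefore rests on arm position and the earlier mark readings. A rough pixel measurement from the top view put the mark about 68 mm from home, within 2 mm of the pull and well inside the 10 mm allowed.

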